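# Shut the crimp press guard and hold the ratchet lever on its fourth click

### The arm

A 6-joint arm with a two-finger parallel gripper is mounted at the origin on the work surface. World frame = base frame: x ahead of the robot, y to its left, z up, the work surface at z = 0. Lengths are in m, angles in rad, forces in N, time in s.
With the tool pointing down it reaches from about 0.4 to 0.825 m from the base axis. Payload 7 kg.
Tool frame: the origin (TCP) lies on the front face of the gripper's body, between the roots of the fingers; the fingertips stand 73 mm ahead of it and the grasp point (between the pads) lies 54 mm ahead of it; z points along the fingers, y is the direction in which the jaws open and shut (so a half turn about z gives the same grasp; the last joint's range is limited). The gripper opens to 85 mm and grips with 20 to 120 N. Pads are 22 mm wide; open, the fingers measure 114 mm over their backs; the gripper's body (76 mm by 85 mm) begins 54 mm behind the grasp point. The pads swing forward as they close: fully open they stand 13 mm farther back than shut.
Start: joints at [-0.981, 0.359, 0.012, 0, -1.224, -0.288], TCP at [0.201, -0.644, 0.304] pointing down, gripper open.
Joint ranges: [-3.07, 3.07], [-1.43, 2.12], [-1.02, 1.25], [-3.03, 1.67], [-3.05, -0], [-3.03, 3.03]. Speed limits (rad/s): [2.39, 2.39, 3.01, 3.14, 3.14, 3.14].

### API

Orientations are given as a unit quaternion [x, y, z, w].
In Python, from plant import get_obs, read_camera, camera_params, job_done, spot_in, silhouettes, place_of gives the robot as it stands.
- The arm moves only by the shell command python3 -m jog 'ROWS' [FORCE]. ROWS is JSON, a list of rows, each a list of 7 numbers: the finger opening in mm, from 0 to 85.4, then the shift along the tool's x, y, z in mm, then the turn, a rotation vector about the tool's x, y, z in degrees. In form: [[claw, tx, ty, tz, wx, wy, wz], ...]. A call has 1 to 20 rows; each row shifts and turns the commanded pose from where the row before left it, along the tool's axes as they then stand; what a row does not reach is not made up. A row lasts 1/10 s, in which the tool goes at most 50 mm and 8.59 degrees, less where a joint would pass 70% of its speed; a pose out of reach is approached as far as the arm can. A call is refused whole if a number of a shift passes 50 or a number of a turn 8.59, either way. A call with a gripper value outside its range is refused whole. The fingers move at their own pace and stop on an object; FORCE is the grip in N (left out, the last holds). Time passes only in rows, so rows that do not move let the fingers close. It gives the time, the measured TCP pose, the force and the opening at its end, in the units of the state.
- get_obs(): the state, without advancing time (a new reading comes with each control period).
- read_camera(name): name is "scene" or "top" or "wrist"; returns (picture, depth): 384x512x3 uint8, red, green, blue; 384x512 float32, m along the optical axis (not along the pixel's ray), 0 where there is no reading.
- camera_params(name): a dict with "K" (3x3 intrinsics, pixels), "k1" (the pictures are not rectified: a ray, as slopes to the right and down, at radius r is drawn at 1 + k1 r^2 times it, then the intrinsics apply), "rvec" (rotation vector, rad) and "tvec" (3), from world to camera coordinates, as OpenCV has them. Camera axes: x right, y down, z forward; pixel columns grow to the right and rows downward; lengths in m; the calibration is good to about 2 mm. A picture is of the moment at which its call begins: read the wrist's pose just before it. camera_params takes no time and is no camera call; for the wrist camera it gives the pose at the moment of the call.
- job_done(): hands the job in, once; it reports no verdict.
Trained networks look in the newest picture that a camera, given by its name, has taken for a name from the list of things; names that differ only in an ending like _2 or _b are one class to them, and where a whole thing is asked for, a point or a joint stands for the part that bears it (a point fixed in the world has none). Each returns a list of dicts, best first, with "conf" (0 to 1); they miss things now and then, are a little off and sometimes report something else, mostly with a low value. They report only what shows in the picture. A call takes as long as a camera call.
- spot_in(camera, target): "location" ([column, row] in pixels, amid what is visible of it).
- silhouettes(camera, target): "pixels" (384x512 bool, what is visible of it) and "location" ([column, row] in pixels, amid what is visible of it).
- place_of(camera, target): "location" ([column, row] in pixels: a listed point, or the origin of a listed thing).
The state is a dict: "clock": time; "joints": joint angles; "qd": joint speeds; "joint_torque": joint torques, N m; "tool_pos": TCP position; "orientation": TCP orientation; "wrist_force": force on the tool from outside, world axes, zero at the start; "torque": the same for the moment, N m; "finger_gap": finger opening in m.
Only numpy, scipy, OpenCV 4.12 (cv2) and the standard library are available. Lean on these libraries where they do the work, as an engineer would, in place of code of your own. Each camera call takes 0.05 s, during which the arm holds its last target.

### The job

A cable terminal lies ready in the bench crimping press. Push the clear guard door shut until it snaps home on its catch, then pull the red-knobbed ratchet lever on top round towards you by exactly four clicks (no fifth) and finish while still holding its red knob with the gripper on the fourth click: the lever is sprung and flies back if it is let go. Do not disturb the other things on the bench.

Things in the scene. Friction and masses are not known exactly. Their poses are not given: they have to be found in the camera images.
- press: Bench crimping press, fixed: steel base plate 170 x 200 x 12 mm, blue-grey housing 135 x 160 mm, flat top 132 mm above the bench, open bay at the front closed by the guard door. Origin: on the bench, 5 mm in front of the base plate's middle; own -x is the front (roughly towards the robot), +y its left as the robot sees it, z up. Its place and yaw differ each time.
- guard (a joint): Angle of the guard door (rad): 0 = shut against its stop; grows as it opens to the press's -x. Starts between 0.45 and 0.75 and stays where left (light friction). A spring catch acts below about 0.10 rad: about 5 N at the yellow pad pushes the door over its hump (near 0.045 rad), then the catch pulls it home and keeps it shut. Seated: below 0.03 rad.
- guard_push (a point): Centre of the yellow push pad (36 x 50 mm) on the outer face of the guard door, 85 mm above the bench, 115 mm from the hinge axis. The door: clear panel in a white frame, 140 mm wide, 8 mm thick, from 18 to 118 mm above the bench. The point's own -x is the outward normal of the outer face, own +y points along the door to the hinge.
- guard_hinge (a point): Point on the vertical hinge axis of the guard door, at the left front corner of the press (66 mm in front of and 70 mm left of the press origin), 85 mm above the bench, in the middle of the door's thickness.
- lever (a joint): Angle of the ratchet lever (rad): 0 = home stop, where it starts; grows anticlockwise seen from above, carrying the knob from the press's left side towards its front; end stop 1.25. A click each time a tooth passes the pawl: at 0.20, 0.42, 0.64, 0.86, 1.08 rad. On the fourth click: 0.85 to 1.06 (notch middle 0.97); past 1.07 is the fifth. Not locking: let go, it springs back to 0.
- lever_axis (a point): Point on the lever's vertical axis, on top of the press, 182 mm above the bench, 20 mm behind the press origin. A spring always drives the lever home. Felt at the knob: about 9 N of steady pull between clicks, climbing to 13 or 14 N just before a tooth, dropping suddenly to about 4 N as it passes (the click), and back to 9 N some 0.1 rad further on.
- knob: Red upright cylindrical knob on the end of the lever, 24 mm in diameter, 46 mm tall, from 160 to 206 mm above the bench, its axis 110 mm from the lever's axis; it spins freely on its pin, so it may be gripped at any yaw. Origin: centre of its foot. The lever arm, 20 mm wide, runs from the lever's axis to under the knob, its top at 160 mm.
- knob_grip (a point): Point on the knob's axis, at the height to grip it, 186 mm above the bench.
- tray: Bystander: grey sorting tray with small terminals, 100 x 80 x 32 mm, standing to the right of the press. Origin: centre of its underside.
- tape: Bystander: roll of black tape, 62 mm across, 19 mm tall, lying to the left of the press. Origin: centre of its underside.
- cutters: Bystander: side cutters with orange handles, about 125 mm long, 13 mm thick, lying to the left of the press. Origin: on the bench near the pivot.
- contactor: Bystander: black and grey contactor, 75 x 45 mm and 85 mm tall, on the left of the bench. Origin: centre of its underside.
- meter: Bystander: dark multimeter lying flat, 160 x 80 x 43 mm, on the left of the bench. Origin: centre of its underside.
- jar: Bystander: clear jar with a white cap, 56 mm across, 75 mm tall, on the right of the bench. Origin: centre of its underside.
- driver: Bystander: screwdriver with a green handle, 200 mm long, 26 mm thick, on the right of the bench. Origin: below its middle.

How it is judged:
On the way, in this order (a step that is already met when the one before it is completed fails the run):
1. the guard door is seated on its catch (value of joint guard below 0.03 rad), for 0.2 s.
2. the lever is held on its fourth click by the knob, guard still shut (value of joint lever between 0.85 and 1.06 rad and value of joint guard below 0.03 rad and contact force between the fingers and knob above 1 N), for 0.2 s.
At the end, for the whole second after the job is handed in: The guard door is seated (joint below 0.03 rad), the lever stands still on its fourth click (joint between 0.85 and 1.06 rad), and the gripper's fingers are still holding its red knob with more than 1 N of contact through the last second (all of step 2 and velocity of joint lever between -0.1 and 0.1 rad/s); the arm keeps its last pose, push and grip.
It fails at once if the lever is taken to a fifth click (value of joint lever above 1.07 rad).
It fails at once if a bystander is shifted by more than 30 mm (distance of any of tray, tape, cutters, contactor, meter, jar, driver from where it was at the start of the episode above 0.03 m).
It also fails if it takes over 69 s, if anything falls off the work surface, if the arm or the gripper's body presses on something with over 40 N, if the wrist force passes 120 N, or if a joint passes its speed limit or range.

## Working session

There is one attempt and no reset: what is moved stays moved. The work goes in short steps, Python scripts to look and compute and a shell command to move; the robot and the scene stay as the last step left them, time stands still between calls to the robot, and variables do not carry over. Pictures are saved under pics/ and viewed, and the job is handed in when it is done.

```bash
mkdir -p pics; cat > h.py <<'E'
import numpy as np,cv2
from scipy.spatial.transform import Rotation as R
from plant import *
def cam(n):
    p=camera_params(n);K=np.array(p["K"],float);Rm=cv2.Rodrigues(np.array(p["rvec"],float))[0];t=np.array(p["tvec"],float).ravel()
    return K,p["k1"],Rm,t
def ray(n,px):
    K,k1,Rm,t=cam(n)
    d=np.array([(px[0]-K[0,2])/K[0,0],(px[1]-K[1,2])/K[1,1]]);u=d.copy()
    for _ in range(20):u=d/(1+k1*(u@u))
    o=-Rm.T@t;v=Rm.T@np.array([u[0],u[1],1.]);return o,v
def at_z(n,px,z):
    o,v=ray(n,px);return o+v*(z-o[2])/v[2]
def at_d(n,px,d):
    o,v=ray(n,px);return o+v*d
def proj(n,P):
    K,k1,Rm,t=cam(n);c=Rm@np.array(P)+t;u=c[:2]/c[2];u=u*(1+k1*(u@u));return np.array([K[0,0]*u[0]+K[0,2],K[1,1]*u[1]+K[1,2]])
def save(n,f):
    im,d=read_camera(n);cv2.imwrite("pics/"+f,cv2.cvtColor(im,cv2.COLOR_RGB2BGR));return im,d
E
python3 - <<'E'
from h import *
o=get_obs();print(o)
for n in("scene","top"):
    im,d=save(n,n+"0.png")
    for t,z in(("guard_push",.085),("guard_hinge",.085),("lever_axis",.182),("knob_grip",.186),("knob",.160),("press",0),("tray",0),("tape",0),("cutters",0),("contactor",0),("meter",0),("jar",0),("driver",0)):
        for r in place_of(n,t)[:1]:print(n,t,round(r["conf"],2),np.round(r["location"],1),at_z(n,r["location"],z).round(4))
E
```

```text
{'clock': 0.0, 'joints': array([-9.80875396e-01,  3.59407850e-01,  1.10700934e-02, -3.91908235e-04,
       -1.22412975e+00, -2.88111115e-01]), 'qd': array([ 8.00708006e-07, -1.01851523e-03,  3.31448994e-04, -2.82937250e-04,
        6.94314857e-04, -3.08602440e-03]), 'joint_torque': array([-8.92158369e-04, -5.83320773e+01,  2.93435133e+01,  6.93689033e+00,
       -5.72802630e-03, -5.96634686e-05]), 'tool_pos': array([ 0.20053409, -0.6441361 ,  0.3029474 ]), 'orientation': array([-1.50266789e-01,  9.88645113e-01,  8.34660562e-04, -1.88395955e-04]), 'wrist_force': array([-0.38819339, -0.02722055, -0.17120695]), 'torque': array([ 0.00662124, -0.0227099 , -0.06325946]), 'finger_gap': 0.08505847346486886}
scene guard_push 0.91 [211.  181.6] [ 0.4276 -0.0629  0.085 ]
scene guard_hinge 0.92 [246.5 193.3] [0.5329 0.0199 0.085 ]
scene lever_axis 0.68 [235.5 203.4] [ 0.6137 -0.0647  0.182 ]
scene knob_grip 0.68 [272.1 199.5] [0.6588 0.0395 0.186 ]
scene knob 0.65 [268.7 206.9] [0.6624 0.0263 0.16  ]
scene press 0.83 [233.9 229.5] [ 0.592  -0.0632  0.    ]
scene tray 0.86 [182.7 242.8] [ 0.5535 
[... 362 characters left out ...]
h 0.52 [277.6 235.1] [ 0.4543 -0.0498  0.085 ]
top guard_hinge 0.62 [255.5 208.4] [0.5429 0.0228 0.085 ]
top lever_axis 0.81 [285.5 182. ] [ 0.6186 -0.0703  0.182 ]
top knob_grip 0.42 [252.3 170.7] [0.6539 0.0333 0.186 ]
top knob 0.56 [250.8 172.5] [0.6521 0.0379 0.16  ]
top press 0.6 [281.5 198.1] [ 0.5846 -0.0697  0.    ]
top tray 0.75 [327.9 206.2] [ 0.5553 -0.2333  0.    ]
top tape 0.57 [220.2 209.5] [0.5453 0.1456 0.    ]
top cutters 0.8 [217.7 172.1] [0.6777 0.1549 0.    ]
top contactor 0.79 [127.8 188.3] [0.6213 0.4747 0.    ]
top meter 0.88 [111.6 238. ] [0.4454 0.5294 0.    ]
top jar 0.51 [389.3 200. ] [ 0.5762 -0.4553  0.    ]
top driver 0.76 [402.4 234.8] [ 0.4519 -0.4995  0.    ]
```

View pics/scene0.png

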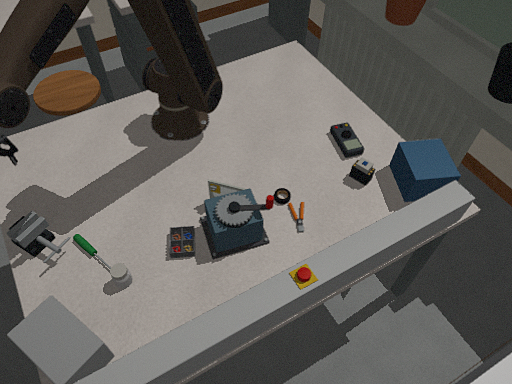

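View pics/top0.png

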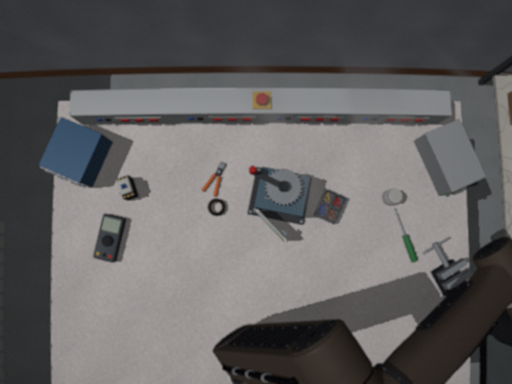

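The scene picture shows the press at about (235,220), its red knob at (269,201), and the door ajar at (220,188). The two cameras agree to within 1–2 cm. I'll refine the measurement with depth and move the wrist camera in for a closer look.

```bash
cat >> h.py <<'E'
def tool(): 
    o=get_obs();return np.array(o["tool_pos"]),R.from_quat(o["orientation"])
def plan(tgt,yaw=None):
    """shift in tool axes (mm) from the measured pose; yaw: world heading (deg) of tool x. also rotvec (deg) to vertical w/ that yaw"""
    p,r=tool();d=r.inv().apply(np.array(tgt)-p)*1000
    a=np.degrees(np.arctan2(*r.apply([1,0,0])[[1,0]]))
    print("tool",p.round(4),"xhead %.1f"%a,"tilt",r.apply([0,0,1]).round(4),"shift mm",d.round(1))
    if yaw is not None:
        y=np.radians(yaw);M=np.array([[np.cos(y),np.sin(y),0],[np.sin(y),-np.cos(y),0],[0,0,-1]]).T
        M=np.column_stack([[np.cos(y),np.sin(y),0],[np.sin(y),-np.cos(y),0],[0,0,-1]])
        print("rotvec deg",np.degrees((r.inv()*R.from_matrix(M)).as_rotvec()).round(1))
E
python3 - <<'E'
from h import *
plan([.33,-.25,.32],160)
for n in("scene","top"):
    im,d=read_camera(n)
    s=silhouettes(n,"knob")[0];m=s["pixels"];print(n,s["conf"],m.sum(),s["location"])
    hsv=cv2.cvtColor(im,cv2.COLOR_RGB2HSV);red=((hsv[...,0]<8)|(hsv[...,0]>172))&(hsv[...,1]>150)&(hsv[...,2]>80)
    v,u=np.nonzero(red&m);c=[u.mean(),v.mean()];print(c,at_z(n,c,.183),at_z(n,c,.206),at_d(n,c,np.median(d[red&m])))
E
python3 -m jog '[[0,-25,40,0,0,0,8],[0,-25,40,0,0,0,8]]'
```

```text
tool [ 0.2006 -0.6445  0.3039] xhead -162.7 tilt [ 0.  0. -1.] shift mm [-240.8  338.2  -16.1]
rotvec deg [ 0.   0.  37.3]
scene 0.43 96 [267.8, 203.5]
[np.float64(269.68), np.float64(199.92)] [0.65467371 0.03342315 0.183     ] [0.66849561 0.02379315 0.206     ] [0.66420712 0.02678103 0.19886384]
top 0.75 1129 [107.7, 239.6]
[np.float64(109.5), np.float64(256.0)] [0.38907168 0.47828273 0.183     ] [0.38993755 0.47103811 0.206     ] [0.38362626 0.52384394 0.0383537 ]
clock: 1.8
tool_pos: [0.2302, -0.5547, 0.3028]
orientation: [-0.007, 1.0, 0.001, -0.001]
wrist_force: [2.0, 0.2, 0.8]
finger_gap: 0.0589
```

```bash
python3 - <<'E'
from h import *
plan([.42,-.06,.36],160)
E
python3 -m jog '[[0,-25,50,-10,0,0,0],[0,-25,50,-10,0,0,0],[0,-25,50,-10,0,0,0],[0,-25,50,-10,0,0,0],[0,-25,50,-10,0,0,0],[0,-20,50,-5,0,0,0],[0,-20,50,0,0,0,0],[0,-20,50,0,0,0,0],[0,0,50,0,0,0,0],[0,0,40,0,0,0,0],[0,0,0,0,0,0,0]]'
python3 - <<'E'
from h import *
plan([.42,-.06,.36],160)
im,d=save("wrist","w0.png")
for t,z in(("guard_push",.085),("guard_hinge",.085),("lever_axis",.182),("knob_grip",.186),("press",0),("tape",0),("tray",0)):
    for r in place_of("wrist",t)[:1]:print(t,round(r["conf"],2),np.round(r["location"],1),at_z("wrist",r["location"],z).round(4))
E
```

```text
tool [ 0.2302 -0.5547  0.3028] xhead -179.2 tilt [-0.001   0.0012 -1.    ] shift mm [-197.   491.9  -56.8]
rotvec deg [ 0.1 -0.1 20.8]
clock: 2.9
tool_pos: [0.3863, -0.0989, 0.3531]
orientation: [-0.014, 1.0, 0.0, 0.001]
wrist_force: [-0.7, 0.3, 0.9]
finger_gap: 0.0001
tool [ 0.3863 -0.0989  0.3531] xhead -178.4 tilt [ 0.002  0.001 -1.   ] shift mm [-34.8  37.9  -6.8]
rotvec deg [ 0.1  0.1 21.6]
guard_push 0.56 [282.1 217.9] [ 0.454  -0.0601  0.085 ]
guard_hinge 0.97 [332.6 272.3] [0.5366 0.0163 0.085 ]
press 0.62 [270.4 270.4] [ 0.5906 -0.0671  0.    ]
tape 0.84 [394.9 254. ] [0.5554 0.152  0.    ]
tray 0.84 [170.7 251.2] [ 0.5562 -0.2414  0.    ]
```

View pics/w0.png

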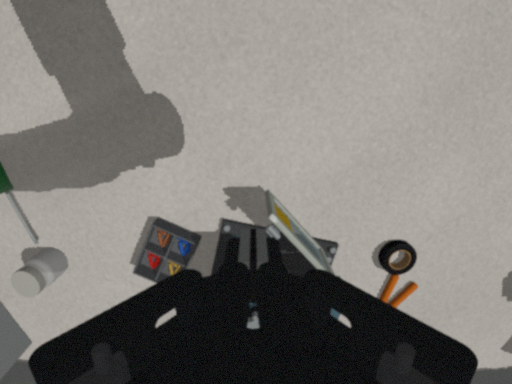

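```bash
python3 - <<'E'
from h import *
im,d=save("wrist","w1.png");K,k1,Rm,t=cam("wrist");c=-Rm.T@t;print("cam",c, "axis",Rm[2])
h=np.array([.537,.018]);a=np.radians(-137.5)
dd=np.array([np.cos(a),np.sin(a)]);n=np.array([dd[1],-dd[0]]);print(dd,n)
out=cv2.cvtColor(im,cv2.COLOR_RGB2BGR)
def P(s,o,z):return [*(h+dd*s+n*o),z]
for o,col in((.004,(0,255,0)),(-.004,(0,0,255))):
    pts=np.array([proj("wrist",P(*q)) for q in((0,o,.118),(.14,o,.118),(.14,o,.018),(0,o,.018))]);print(o,pts.round())
    cv2.polylines(out,[pts.astype(int)],True,col,1)
o=.006
pts=np.array([proj("wrist",P(*q)) for q in((.097,o,.11),(.133,o,.11),(.133,o,.06),(.097,o,.06))]);cv2.polylines(out,[pts.astype(int)],True,(255,0,255),1)
out=cv2.resize(out[150:330,180:420],None,fx=3,fy=3)
cv2.imwrite("pics/w1b.png",out);cv2.imwrite("pics/w1c.png",cv2.resize(cv2.cvtColor(im,cv2.COLOR_RGB2BGR)[150:330,180:420],None,fx=3,fy=3))
E
```

```text
cam [ 0.30999297 -0.10457314  0.42264213] axis [ 0.29833802  0.00717644 -0.9544333 ]
[-0.73727734 -0.67559021] [-0.67559021  0.73727734]
0.004 [[344. 286.]
 [277. 211.]
 [271. 187.]
 [326. 248.]]
-0.004 [[339. 289.]
 [271. 216.]
 [267. 190.]
 [322. 251.]]
```

View pics/w1b.png

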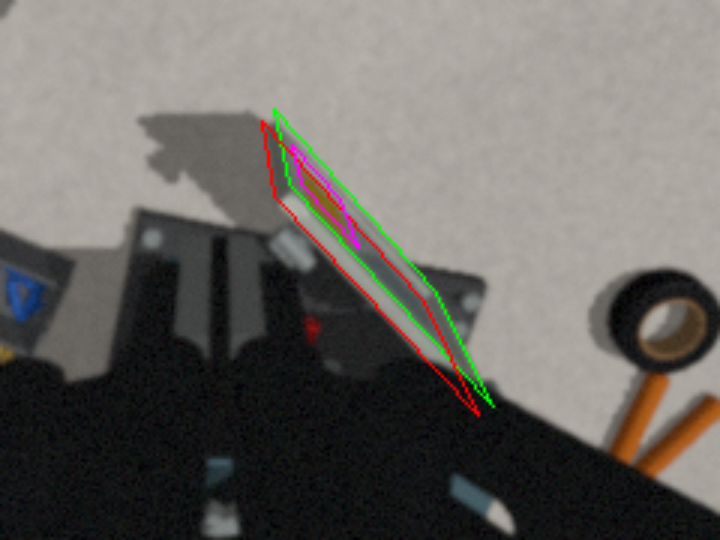

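View pics/w1c.png

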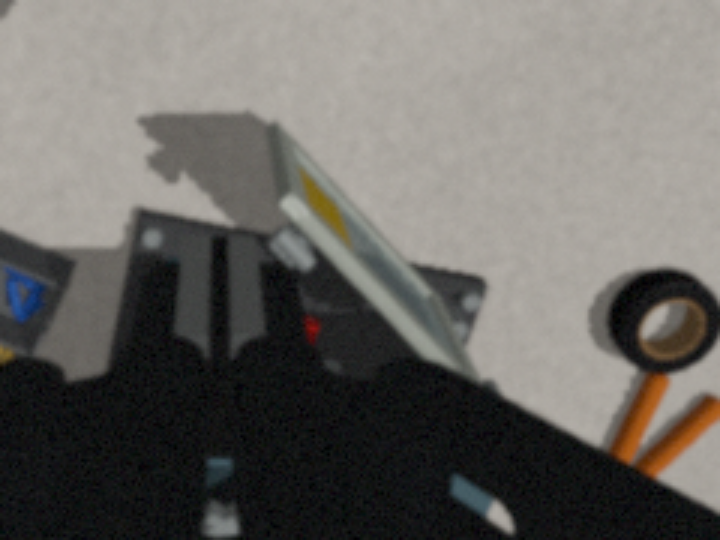

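```bash
python3 - <<'E'
from h import *
a=at_z("wrist",(225,219),.012);b=at_z("wrist",(341.7,243.3),.012);d=b-a;print(a,b,np.linalg.norm(d[:2]),"yaw",np.degrees(np.arctan2(-d[0],d[1])))
y=np.arctan2(-d[0],d[1]);M=np.array([[np.cos(y),-np.sin(y)],[np.sin(y),np.cos(y)]])
mid=(a+b)[:2]/2  # front edge mid: press-frame x = 5-? 
for fx in(-.08,-.095,-.105):
  o=mid-M@[fx,0]; print(fx,"origin",o,"hinge",o+M@[-.066,.07],"axis",o+M@[.02,0])
E
```

```text
[ 0.48812238 -0.14505957  0.012     ] [0.52850266 0.04894514 0.012     ] 0.19816254934027347 yaw -11.757712826381832
-0.08 origin [ 0.58663396 -0.0643591 ] hinge [0.53628292 0.01762122] axis [ 0.60621432 -0.06843457]
-0.095 origin [ 0.60131923 -0.0674157 ] hinge [0.55096819 0.01456462] axis [ 0.6208996  -0.07149117]
-0.105 origin [ 0.61110941 -0.06945343] hinge [0.56075837 0.01252688] axis [ 0.63068978 -0.07352891]
```

```bash
cat >> h.py <<'E'
def rows(seq,claw=0):
    """seq of (xyz, heading deg), rows from measured pose"""
    p,r=tool()
    for xyz,y in seq:
        y=np.radians(y);M=R.from_matrix(np.column_stack([[np.cos(y),np.sin(y),0],[np.sin(y),-np.cos(y),0],[0,0,-1]]))
        s=r.inv().apply(np.array(xyz)-p)*1000;w=np.degrees((r.inv()*M).as_rotvec())
        print([claw,*s.round(1).tolist(),*w.round(1).tolist()]);p=np.array(xyz);r=M
def door(q,g,s=.116,z=.165,h=(.5363,.0176),shut=-101.8):
    a=np.radians(shut)-q;d=np.array([np.cos(a),np.sin(a)]);n=np.array([d[1],-d[0]])
    return [*(np.array(h)+s*d+(.017+g)*n),z]
E
python3 - <<'E'
from h import *
s=np.array(door(.62,.03));s0=s.copy();s0[2]=.353;p,_=tool()
print(s)
L=[(p+(s0-p)*k/4,181.6-8*k) for k in(1,2,3,4)]
L+=[(s+(0,0,z),149.6) for z in(.14,.09,.04,0)]
rows(L)
E
```

```text
[ 0.4191584  -0.02647773  0.165     ]
[0, -8.6, 19.1, -0.2, -0.0, -0.0, 7.6]
[0, -6.0, 20.0, -0.2, 0.0, 0.0, 8.0]
[0, -3.2, 20.7, -0.2, 0.0, 0.0, 8.0]
[0, -0.3, 20.9, -0.2, 0.0, 0.0, 8.0]
[0, 0.0, 0.0, 48.0, 0.0, 0.0, 0.0]
[0, 0.0, 0.0, 50.0, 0.0, 0.0, 0.0]
[0, 0.0, 0.0, 50.0, 0.0, 0.0, 0.0]
[0, 0.0, 0.0, 40.0, 0.0, 0.0, 0.0]
```

```bash
python3 -m jog '[[0,-9,19,0,0,0,7.6],[0,-6,20,0,0,0,8],[0,-3,21,0,0,0,8],[0,0,21,0,0,0,8],[0,0,0,48,0,0,0],[0,0,0,50,0,0,0],[0,0,0,40,0,0,0],[0,0,0,30,0,0,0],[0,0,0,20,0,0,0],[0,0,0,0,0,0,0],[0,0,0,0,0,0,0]]' 40
python3 - <<'E'
from h import *
save("wrist","w2.png");save("scene","s2.png")
L=[(door(.62-.05*k,0),149.6+k*1.4) for k in range(0,13)];L+=[(door(-.03,0),168)]
rows(L)
E
```

```text
clock: 4.45
tool_pos: [0.4195, -0.0255, 0.1649]
orientation: [0.262, 0.965, -0.0, -0.0]
wrist_force: [-0.0, 0.1, 0.7]
finger_gap: 0.0002
[0, -28.7, -10.4, 0.8, 0.1, 0.1, 0.1]
[0, -5.4, -2.4, 0.0, 0.0, 0.0, -1.4]
[0, -5.4, -2.2, 0.0, 0.0, 0.0, -1.4]
[0, -5.5, -2.1, 0.0, 0.0, 0.0, -1.4]
[0, -5.5, -2.0, 0.0, 0.0, 0.0, -1.4]
[0, -5.6, -1.8, 0.0, 0.0, 0.0, -1.4]
[0, -5.6, -1.7, 0.0, 0.0, 0.0, -1.4]
[0, -5.7, -1.5, 0.0, 0.0, 0.0, -1.4]
[0, -5.7, -1.4, 0.0, 0.0, 0.0, -1.4]
[0, -5.7, -1.2, 0.0, 0.0, 0.0, -1.4]
[0, -5.8, -1.1, 0.0, 0.0, 0.0, -1.4]
[0, -5.8, -0.9, 0.0, 0.0, 0.0, -1.4]
[0, -5.8, -0.8, 0.0, 0.0, 0.0, -1.4]
[0, -5.8, -0.6, 0.0, 0.0, 0.0, -1.6]
```

View pics/w2.png

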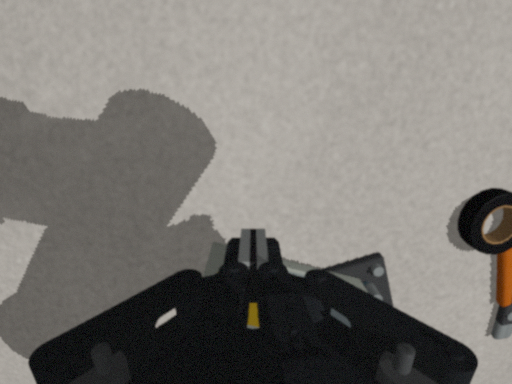

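The wrist picture shows the fingertips at (252,240) just in front of the door, with the yellow pad straight behind them at (253,316).

```bash
python3 -m jog '[[0,-15,-5,0,0,0,0],[0,-14,-5,0,0,0,0],[0,-11,-4.5,0,0,0,-2.8],[0,-11,-4,0,0,0,-2.8],[0,-11,-4,0,0,0,-2.8],[0,-11.5,-3,0,0,0,-2.8]]'
python3 -m jog '[[0,-11.5,-3,0,0,0,-2.8],[0,-11.5,-2,0,0,0,-2.8]]'
python3 - <<'E'
from h import *
save("wrist","w3.png");save("scene","s3.png")
p,r=tool();print(p,np.round(door(.1,0),4),np.round(door(0,0),4),get_obs()["wrist_force"])
E
```

```text
clock: 5.15
tool_pos: [0.473, -0.0821, 0.1661]
orientation: [0.165, 0.986, 0.001, 0.001]
wrist_force: [-0.2, 0.6, -0.7]
finger_gap: 0.0
clock: 5.35
tool_pos: [0.4923, -0.0937, 0.1657]
orientation: [0.117, 0.993, 0.0, -0.0]
wrist_force: [-6.3, 4.8, 3.6]
finger_gap: -0.0001
[ 0.49376653 -0.09378735  0.16575672] [ 0.4852 -0.0879  0.165 ] [ 0.4959 -0.0925  0.165 ] [-0.15335876 -0.63545656 -0.0230727 ]
```

View pics/w3.png

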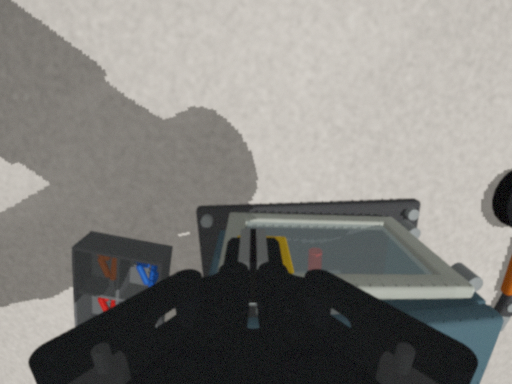

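The door looks nearly parallel to the front edge of the plate, at row 225. The force went up and then fell away, so the catch has probably snapped. I'll push gently on to the stop.

```bash
python3 -m jog '[[0,-2,0,0,0,0,0],[0,0,0,0,0,0,0]]';python3 -m jog '[[0,-3,0,0,0,0,0],[0,0,0,0,0,0,0]]';python3 -m jog '[[0,-2,0,0,0,0,0],[0,0,0,0,0,0,0]]'
```

```text
clock: 5.65
tool_pos: [0.4947, -0.0939, 0.1653]
orientation: [0.118, 0.993, 0.0, 0.001]
wrist_force: [-0.7, 0.2, -0.0]
finger_gap: 0.0
clock: 5.85
tool_pos: [0.4977, -0.0945, 0.1649]
orientation: [0.118, 0.993, 0.0, 0.0]
wrist_force: [0.1, 1.1, -0.3]
finger_gap: 0.0004
clock: 6.05
tool_pos: [0.4995, -0.0951, 0.1646]
orientation: [0.118, 0.993, -0.0, 0.0]
wrist_force: [-0.3, 0.3, 0.7]
finger_gap: 0.0001
```

```bash
python3 -m jog '[[0,-3,0,0,0,0,0],[0,0,0,0,0,0,0]]';python3 -m jog '[[0,-2,0,0,0,0,0],[0,0,0,0,0,0,0]]';python3 - <<'E'
from h import *
im,d=save("wrist","w4.png")
E
```

```text
clock: 6.25
tool_pos: [0.5004, -0.0958, 0.1639]
orientation: [0.118, 0.993, -0.0, -0.002]
wrist_force: [-6.9, 3.6, 4.6]
finger_gap: 0.0001
clock: 6.45
tool_pos: [0.5007, -0.0961, 0.1635]
orientation: [0.118, 0.993, -0.0, -0.004]
wrist_force: [-12.7, 6.9, 8.1]
finger_gap: -0.0002
```

View pics/w4.png

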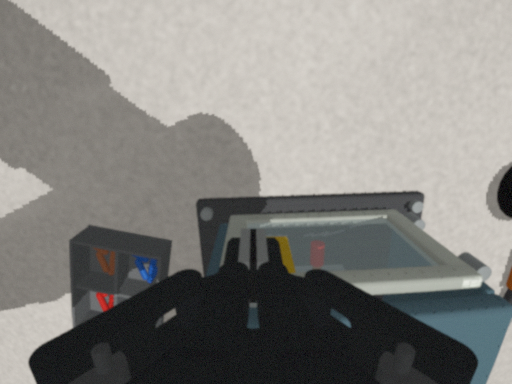

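```bash
python3 -m jog '[[0,15,0,0,0,0,0],[0,40,0,0,0,0,0],[0,20,0,-30,0,0,0],[0,0,0,-50,0,0,0],[0,0,0,-50,0,0,0],[0,0,0,-50,0,0,0],[0,0,0,-50,0,0,0]]'
python3 - <<'E'
from h import *
print(get_obs()["joints"].round(3));plan([.72,.03,.40],166)
for n in("wrist","scene","top"):
    im,d=save(n,n+"5.png")
    for t,z in(("guard_push",.085),("guard_hinge",.085),("lever_axis",.182),("knob_grip",.186),("press",0)):
        for r in place_of(n,t)[:1]:print(n,t,round(r["conf"],2),np.round(r["location"],1),at_z(n,r["location"],z).round(4))
E
```

```text
clock: 7.2
tool_pos: [0.4306, -0.0789, 0.397]
orientation: [0.118, 0.993, 0.0, 0.0]
wrist_force: [2.1, 1.1, 0.2]
finger_gap: -0.0003
[ 0.272 -0.099 -0.316 -0.    -1.353 -2.079]
tool [ 0.4306 -0.0789  0.397 ] xhead 166.5 tilt [ 8.e-04  3.e-04 -1.e+00] shift mm [-256.   173.5   -2.7]
rotvec deg [0.  0.  0.5]
wrist guard_push 0.97 [254.8 210.8] [ 0.5136 -0.093   0.085 ]
wrist guard_hinge 0.57 [333.7 216.7] [0.5468 0.0213 0.085 ]
wrist lever_axis 0.61 [282.1 232.6] [ 0.5012 -0.06    0.182 ]
wrist press 0.89 [284.6 233.4] [ 0.5925 -0.0561  0.    ]
scene guard_hinge 0.69 [356.3 177.9] [0.6636 0.3906 0.085 ]
scene lever_axis 0.89 [232.2 204.6] [ 0.6128 -0.0757  0.182 ]
scene press 0.63 [232.6 230.7] [ 0.594  -0.0694  0.    ]
top guard_push 0.7 [284.  185.2] [ 0.6201 -0.0727  0.085 ]
top lever_axis 0.77 [281.9 182.3] [ 0.6176 -0.059   0.182 ]
top knob_grip 0.44 [249.9 168.9] [0.6596 0.0407 0.186 ]
top press 0.77 [281.3 197.6] [ 0.5864 -0.069   0.    ]
```

View pics/wrist5.png

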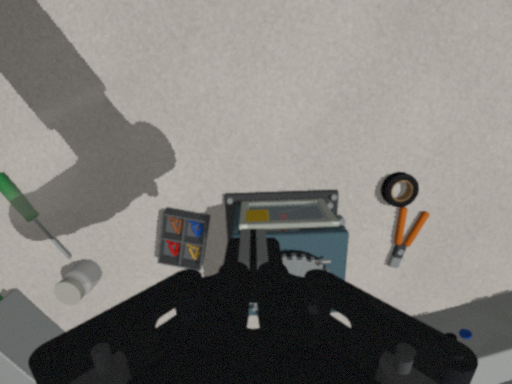

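```bash
python3 - <<'E'
from h import *
im=cv2.imread("pics/wrist5.png");out=im.copy()
h=np.array([.5383,.0176]);
def dr(q,col):
    a=np.radians(-101.8)-q;dd=np.array([np.cos(a),np.sin(a)]);n=np.array([dd[1],-dd[0]])
    P=lambda s,o,z:[*(h+dd*s+n*o),z]
    pts=np.array([proj("wrist",P(*k)) for k in((0,.004,.118),(.14,.004,.118),(.14,.004,.018),(0,.004,.018))])
    for i in range(4):cv2.line(big,*[tuple(int(v) for v in (pts[j%4]-[210,180])*5) for j in(i,i+1)],col,1)
big=cv2.resize(im[180:280,210:360],None,fx=5,fy=5,interpolation=cv2.INTER_CUBIC)
dr(0,(0,255,0));dr(.06,(0,0,255))
cv2.imwrite("pics/w5b.png",big)
E
```

```text
(no output)
```

View pics/w5b.png

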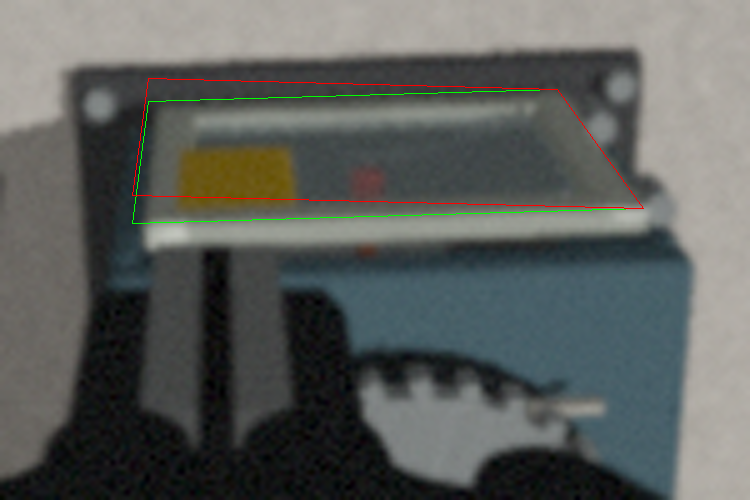

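Door outline is parallel to the modelled shut position, with the pad at (254,216): door seated. Next is the knob.

```bash
python3 -m jog '[[85,-47,31,0,0,0,0],[85,-47,31,0,0,0,0],[85,-47,31,0,0,0,0],[85,-47,31,0,0,0,0],[85,-47,31,0,0,0,0],[85,0,0,0,0,0,0],[85,0,0,0,0,0,0]]'
python3 - <<'E'
from h import *
plan([.72,.03,.40],166)
im,d=save("wrist","w6.png")
for t,z in(("lever_axis",.182),("knob_grip",.186),("knob",.16)):
    for r in place_of("wrist",t)[:1]:print(t,round(r["conf"],2),np.round(r["location"],1),at_z("wrist",r["location"],z).round(4))
for r in silhouettes("wrist","knob")[:1]:
    m=r["pixels"];v,u=np.nonzero(m);print(r["conf"],m.sum(),u.min(),u.max(),v.min(),v.max(),np.percentile(d[m],[5,50,95]))
E
```

```text
clock: 8.8
tool_pos: [0.6672, 0.0069, 0.3921]
orientation: [0.117, 0.993, -0.001, -0.002]
wrist_force: [-0.7, -0.8, 0.7]
finger_gap: 0.0852
tool [0.6672 0.0069 0.3921] xhead 166.5 tilt [-0.0036 -0.001  -1.    ] shift mm [-45.9  34.8  -8.1]
rotvec deg [-0.1 -0.2  0.5]
lever_axis 0.93 [166.2 144.5] [ 0.6096 -0.0709  0.182 ]
knob_grip 0.67 [273.2 168.8] [0.6594 0.03   0.186 ]
knob 0.76 [273.2 161.2] [0.6573 0.0324 0.16  ]
0.66 580 263 287 153 181 [0.26073516 0.26424579 0.2962424 ]
```

View pics/w6.png

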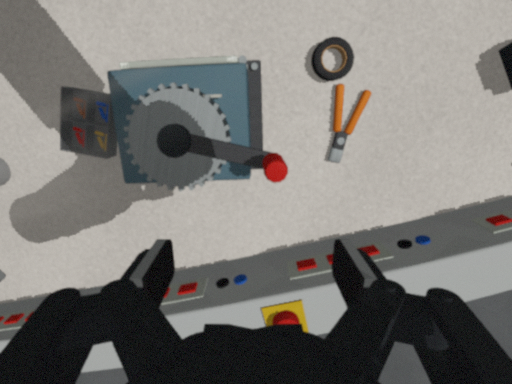

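```bash
python3 - <<'E'
from h import *
im,d=read_camera("wrist")
hsv=cv2.cvtColor(im,cv2.COLOR_RGB2HSV);red=(((hsv[...,0]<8)|(hsv[...,0]>172))&(hsv[...,1]>150)&(hsv[...,2]>60)).astype(np.uint8)
red[:140]=0;red[200:]=0;red[:,:250]=0;red[:,310:]=0
top=(red>0)&(d>0)
o,_=ray("wrist",(256,192));K,k1,Rm,t=cam("wrist")
v,u=np.nonzero(top);pts=np.array([at_d("wrist",(a,b),d[b,a]) for a,b in zip(u,v)])
print(len(pts),pts[:,2].min(),pts[:,2].max(),np.percentile(pts[:,2],[10,50,90]))
s=pts[pts[:,2]>.200];print(len(s),s.mean(0),s.min(0),s.max(0),(s.min(0)+s.max(0))/2)
# hub: dark disc, nearest z
v,u=np.mgrid[110:180,140:215];q=np.array([at_d("wrist",(a,b),d[b,a]) for a,b in zip(u.ravel(),v.ravel()) if d[b,a]>0])
hb=q[q[:,2]>.172];print("hub",len(hb),hb.mean(0),hb.min(0),hb.max(0),np.percentile(q[:,2],[1,50,99]))
E
```

```text
498 0.1635900547683729 0.20830843580901476 [0.18186358 0.20567883 0.20680329]
379 [0.65619376 0.03198094 0.20567861] [0.6463951  0.02179066 0.20006357] [0.66711522 0.04230627 0.20830844] [0.65675516 0.03204847 0.204186  ]Traceback (most recent call last):
  File "<stdin>", line 11, in <module>
  File "h.py", line 15, in at_d
    o,v=ray(n,px);return o+v*d
        ~~~^^^^^^
  File "h.py", line 8, in ray
    K,k1,Rm,t=cam(n)
              ~~~^^^
  File "h.py", line 5, in cam
    p=camera_params(n);K=np.array(p["K"],float);Rm=cv2.Rodrigues(np.array(p["rvec"],float))[0];t=np.array(p["tvec"],float).ravel()
ValueError: time passes only in moves, steps and waits
```

```bash
sed -i 's/^def cam(n):/import functools\n@functools.lru_cache(None)\ndef cam(n):/' h.py; python3 - <<'E'
from h import *
im,d=read_camera("wrist")
v,u=np.mgrid[110:180,140:215];q=np.array([at_d("wrist",(a,b),d[b,a]) for a,b in zip(u.ravel(),v.ravel()) if d[b,a]>0])
print(np.percentile(q[:,2],[1,50,90,99]))
for th in(.165,.172,.18,.19):
    hb=q[q[:,2]>th]
    if len(hb):print("hub",th,len(hb),hb.mean(0),hb.min(0),hb.max(0))
E
```

```text
[0.13232729 0.15439157 0.16981224 0.17104004]
hub 0.165 896 [ 0.60882624 -0.06520743  0.16988448] [ 0.59146505 -0.08356711  0.16517397] [ 0.62694784 -0.04790451  0.17220536]
hub 0.172 3 [ 0.6087806  -0.05887812  0.17210509] [ 0.59325481 -0.06212186  0.17202993] [ 0.6201146  -0.0553584   0.17220536]
```

```bash
python3 -m jog '[[85,0,0,0,0,0,-8.4],[85,0,0,0,0,0,-8.4],[85,0,0,0,0,0,-8.4],[85,0,0,0,0,0,-8.4],[85,0,0,0,0,0,-8.4],[85,0,0,0,0,0,-8.4],[85,0,0,0,0,0,-8.4],[85,0,0,0,0,0,-8.4],[85,0,0,0,0,0,-8.4],[85,0,0,0,0,0,-8.4],[85,0,0,0,0,0,-8.4],[85,0,0,0,0,0,-8.4],[85,0,0,0,0,0,0],[85,0,0,0,0,0,0]]'
python3 - <<'E'
from h import *
print(get_obs()["joints"].round(2))
plan([.6565,.032,.29],266.5)
E
```

```text
clock: 10.55
tool_pos: [0.666, 0.0062, 0.3952]
orientation: [-0.689, 0.725, -0.0, 0.0]
wrist_force: [-0.0, -0.4, -0.5]
finger_gap: 0.0852
[ 0.3   0.3   0.14  0.   -1.4  -0.35]
tool [0.666  0.0062 0.3952] xhead -93.0 tilt [ 8.e-04  3.e-04 -1.e+00] shift mm [-25.3  10.9 105.2]
rotvec deg [-0.   0.   0.5]
```

```bash
python3 -m jog '[[85,-25,11,0,0,0,0],[85,0,0,50,0,0,0],[85,0,0,35,0,0,0],[85,0,0,10,0,0,0],[85,0,0,10,0,0,0],[85,0,0,0,0,0,0],[85,0,0,0,0,0,0]]'
python3 - <<'E'
from h import *
plan([.6565,.032,.24],266.5)
save("wrist","w7.png");save("scene","s7.png")
im=cv2.imread("pics/s7.png");cv2.imwrite("pics/s7b.png",cv2.resize(im[140:270,170:320],None,fx=4,fy=4))
E
```

```text
clock: 11.25
tool_pos: [0.6573, 0.0318, 0.2912]
orientation: [-0.69, 0.724, -0.001, 0.001]
wrist_force: [0.5, -0.0, -0.2]
finger_gap: 0.0852
tool [0.6573 0.0318 0.2912] xhead -92.7 tilt [ 2.3e-03  2.0e-04 -1.0e+00] shift mm [-0.2  0.9 51.2]
rotvec deg [-0.1  0.   0.8]
```

View pics/w7.png

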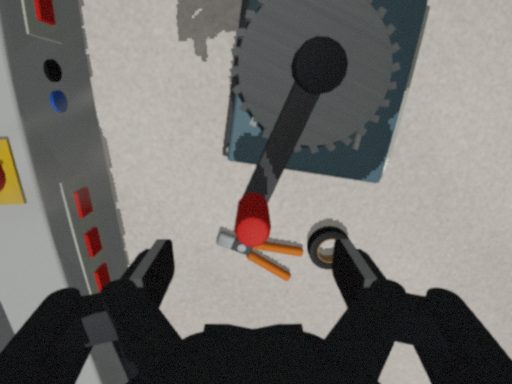

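View pics/s7b.png

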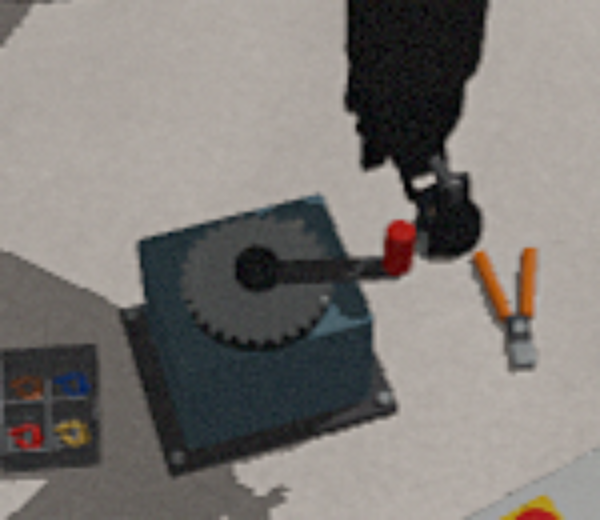

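Knob is at (254,220), midway between the fingers. I'll go down and grip.

```bash
python3 -m jog '[[85,0,1,25,0,0,0],[85,0,0,20,0,0,0],[85,0,0,6,0,0,0],[85,0,0,0,0,0,0]]'
python3 -m jog '[[0,0,0,0,0,0,0],[0,0,0,0,0,0,0],[0,0,0,0,0,0,0],[0,0,0,0,0,0,0],[0,0,0,0,0,0,0],[0,0,0,0,0,0,0],[0,0,0,0,0,0,0],[0,0,0,0,0,0,0],[0,0,0,0,0,0,0],[0,0,0,0,0,0,0]]' 80
python3 - <<'E'
from h import *
plan([.6565,.032,.24],266.5);print(get_obs()["wrist_force"])
save("wrist","w8.png")
E
```

```text
clock: 11.75
tool_pos: [0.6555, 0.0318, 0.2386]
orientation: [-0.69, 0.724, 0.0, -0.0]
wrist_force: [0.9, -0.3, 0.3]
finger_gap: 0.0853
clock: 12.75
tool_pos: [0.6575, 0.0316, 0.2398]
orientation: [-0.69, 0.724, -0.002, 0.002]
wrist_force: [5.7, -3.0, -1.0]
finger_gap: 0.022
tool [0.6575 0.0316 0.2398] xhead -92.7 tilt [ 4.7e-03 -2.0e-04 -1.0e+00] shift mm [-0.3  1.  -0.2]
rotvec deg [-0.3  0.   0.8]
[ 5.67948726 -2.99215767 -1.04712813]
```

View pics/w8.png

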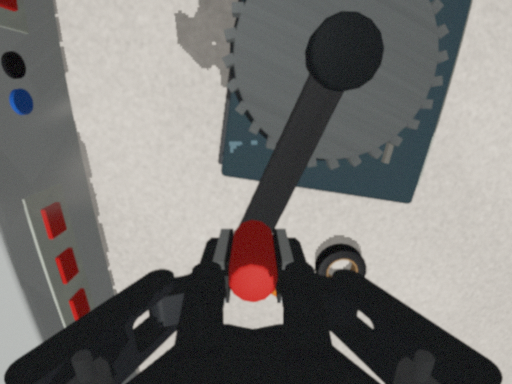

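```bash
cat >> h.py <<'E'
AX=np.array([.6085,-.0665])
def lev():
    p,r=tool();g=p+.054*r.apply([0,0,1]);d=g[:2]-AX
    return np.degrees(np.arctan2(d[1],d[0])),np.hypot(*d),g
E
python3 - <<'E'
from h import *
a0,rr,g=lev();print(a0,rr,g)
h=np.radians(-92.7);X=np.array([np.cos(h),np.sin(h)]);Y=np.array([np.sin(h),-np.cos(h)])
P=lambda q:AX+.11*np.array([np.cos(np.radians(a0)+q),np.sin(np.radians(a0)+q)])
for k in range(28):
    d=(P(.04*(k+1))-P(.04*k))*1000;print(round(.04*(k+1),2),[0,round(d@X,1),round(d@Y,1)])
E
```

```text
63.346705582525516 0.10975843849310116 [0.6577366  0.03159522 0.18585555]
0.04 [0, np.float64(-1.7), np.float64(4.1)]
0.08 [0, np.float64(-1.5), np.float64(4.1)]
0.12 [0, np.float64(-1.4), np.float64(4.2)]
0.16 [0, np.float64(-1.2), np.float64(4.2)]
0.2 [0, np.float64(-1.0), np.float64(4.3)]
0.24 [0, np.float64(-0.9), np.float64(4.3)]
0.28 [0, np.float64(-0.7), np.float64(4.3)]
0.32 [0, np.float64(-0.5), np.float64(4.4)]
0.36 [0, np.float64(-0.3), np.float64(4.4)]
0.4 [0, np.float64(-0.2), np.float64(4.4)]
0.44 [0, np.float64(0.0), np.float64(4.4)]
0.48 [0, np.float64(0.2), np.float64(4.4)]
0.52 [0, np.float64(0.4), np.float64(4.4)]
0.56 [0, np.float64(0.5), np.float64(4.4)]
0.6 [0, np.float64(0.7), np.float64(4.3)]
0.64 [0, np.float64(0.9), np.float64(4.3)]
0.68 [0, np.float64(1.1), np.float64(4.3)]
0.72 [0, np.float64(1.2), np.float64(4.2)]
0.76 [0, np.float64(1.4), np.float64(4.2)]
0.8 [0, np.float64(1.6), np.float64(4.1)]
0.84 [0, np.float64(1.7), np.float64(4.0)]
0.88 [0, np.float64(1.9), np.float64(4.0)]
0.92 [0, np.float64(2.0), np.float64(3.9)]
0.96 [0, np.float64(2.2), np.float64(3.8)]
1.0 [0, np.float64(2.3), np.float64(3.7)]
1.04 [0, np.float64(2.5), np.float64(3.6)]
1.08 [0, np.float64(2.6), np.float64(3.5)]
1.12 [0, np.float64(2.8), np.float64(3.4)]
```

Step through the first tooth row by row to calibrate angle and force.

```bash
S='from h import *
a,r,g=lev();print("LEV %.3f r %.4f"%(np.radians(a-63.35),r),get_obs()["wrist_force"].round(1))'
python3 -m jog '[[0,-1.7,4.1,0,0,0,0],[0,-1.5,4.1,0,0,0,0],[0,-1.4,4.2,0,0,0,0]]'>/dev/null; python3 -c "$S"
python3 -m jog '[[0,-1.2,4.2,0,0,0,0]]'>/dev/null; python3 -c "$S"
python3 -m jog '[[0,-1,4.3,0,0,0,0]]'>/dev/null; python3 -c "$S"
python3 -m jog '[[0,-0.9,4.3,0,0,0,0]]'>/dev/null; python3 -c "$S"
python3 -m jog '[[0,-0.7,4.3,0,0,0,0]]'>/dev/null; python3 -c "$S"
python3 -m jog '[[0,-0.5,4.4,0,0,0,0]]'>/dev/null; python3 -c "$S"
```

```text
LEV 0.118 r 0.1097 [ 8.  -3.4 -2.5]
LEV 0.152 r 0.1098 [14.1 -7.3 -4.9]
LEV 0.186 r 0.1097 [13.8 -5.8 -4.9]
LEV 0.233 r 0.1097 [ 8.9 -4.4 -1.9]
LEV 0.276 r 0.1097 [ 9.4 -4.2 -2.2]
LEV 0.317 r 0.1097 [ 8.7 -4.2 -2. ]
```

Radius holds at 110 mm and the first tooth passed between 0.19 and 0.23, where it should.

```bash
S='from h import *
a,r,g=lev();print("LEV %.3f r %.4f"%(np.radians(a-63.35),r),get_obs()["wrist_force"].round(1),round(get_obs()["finger_gap"],4))'
python3 -m jog '[[0,-0.3,4.4,0,0,0,0]]'>/dev/null; python3 -c "$S"
python3 -m jog '[[0,-0.2,4.4,0,0,0,0]]'>/dev/null; python3 -c "$S"
python3 -m jog '[[0,0,4.4,0,0,0,0]]'>/dev/null; python3 -c "$S"
python3 -m jog '[[0,0.2,4.4,0,0,0,0]]'>/dev/null; python3 -c "$S"
python3 -m jog '[[0,0.4,4.4,0,0,0,0]]'>/dev/null; python3 -c "$S"
python3 -m jog '[[0,0.5,4.4,0,0,0,0]]'>/dev/null; python3 -c "$S"
python3 -m jog '[[0,0.7,4.3,0,0,0,0]]'>/dev/null; python3 -c "$S"
python3 -m jog '[[0,0.9,4.3,0,0,0,0]]'>/dev/null; python3 -c "$S"
python3 -m jog '[[0,1.1,4.3,0,0,0,0]]'>/dev/null; python3 -c "$S"
python3 -m jog '[[0,1.2,4.2,0,0,0,0]]'>/dev/null; python3 -c "$S"
python3 -m jog '[[0,1.4,4.2,0,0,0,0]]'>/dev/null; python3 -c "$S"
```

```text
LEV 0.356 r 0.1097 [12.3 -5.5 -3.5] 0.0219
LEV 0.387 r 0.1098 [17.6 -6.9 -7.1] 0.022
LEV 0.427 r 0.1097 [11.9 -4.9 -3.6] 0.0224
LEV 0.474 r 0.1097 [ 8.5 -4.4 -0.6] 0.0221
LEV 0.516 r 0.1097 [10.4 -4.5 -1.7] 0.0219
LEV 0.556 r 0.1097 [10.1 -5.1 -4. ] 0.022
LEV 0.590 r 0.1097 [16.7 -5.1 -7.5] 0.0222
LEV 0.619 r 0.1097 [18.3 -5.8 -8.9] 0.0224
LEV 0.666 r 0.1097 [11.7 -4.1 -3.4] 0.0221
LEV 0.712 r 0.1096 [11.7 -4.5 -3.9] 0.022
LEV 0.752 r 0.1096 [12.4 -4.8 -4.5] 0.0221
```

Second tooth passed near 0.42 and the third near 0.64. On to the fourth, stopping around 0.96.

```bash
S='from h import *
a,r,g=lev();print("LEV %.3f r %.4f"%(np.radians(a-63.35),r),get_obs()["wrist_force"].round(1),round(get_obs()["finger_gap"],4))'
python3 -m jog '[[0,1.6,4.1,0,0,0,0]]'>/dev/null; python3 -c "$S"
python3 -m jog '[[0,1.7,4.0,0,0,0,0]]'>/dev/null; python3 -c "$S"
python3 -m jog '[[0,1.9,4.0,0,0,0,0]]'>/dev/null; python3 -c "$S"
python3 -m jog '[[0,2,3.9,0,0,0,0]]'>/dev/null; python3 -c "$S"
python3 -m jog '[[0,1.1,1.9,0,0,0,0]]'>/dev/null; python3 -c "$S"
```

```text
LEV 0.791 r 0.1096 [13.1 -4.2 -4.9] 0.0221
LEV 0.820 r 0.1097 [19.  -2.  -9.4] 0.0221
LEV 0.853 r 0.1097 [17.4 -3.  -9.1] 0.0222
LEV 0.902 r 0.1096 [13.  -2.6 -5.4] 0.0225
LEV 0.931 r 0.1096 [12.1 -3.  -4.6] 0.022
```

```bash
S='from h import *
a,r,g=lev();print("LEV %.3f r %.4f"%(np.radians(a-63.35),r),get_obs()["wrist_force"].round(1),round(get_obs()["finger_gap"],4))'
python3 -m jog '[[0,1.2,1.8,0,0,0,0],[0,0,0,0,0,0,0],[0,0,0,0,0,0,0],[0,0,0,0,0,0,0],[0,0,0,0,0,0,0],[0,0,0,0,0,0,0],[0,0,0,0,0,0,0]]'>/dev/null; python3 -c "$S"
python3 -m jog '[[0,0,0,0,0,0,0],[0,0,0,0,0,0,0],[0,0,0,0,0,0,0],[0,0,0,0,0,0,0]]'>/dev/null; python3 -c "$S"
python3 - <<'E'
from h import *
save("wrist","w9.png");save("scene","s9.png")
im=cv2.imread("pics/s9.png");cv2.imwrite("pics/s9b.png",cv2.resize(im[140:270,170:320],None,fx=4,fy=4))
for n in("scene","top"):
    read_camera(n)
    for t in("tray","tape","cutters"):
        for r in place_of(n,t)[:1]:print(n,t,round(r["conf"],2),at_z(n,r["location"],0).round(3))
E
```

```text
LEV 0.946 r 0.1096 [12.3 -2.4 -5.4] 0.0221
LEV 0.946 r 0.1096 [12.8 -2.3 -4.9] 0.0222
scene cutters 0.59 [0.687 0.146 0.   ]
top tray 0.71 [ 0.562 -0.233  0.   ]
top cutters 0.61 [0.68  0.148 0.   ]
```

View pics/w9.png

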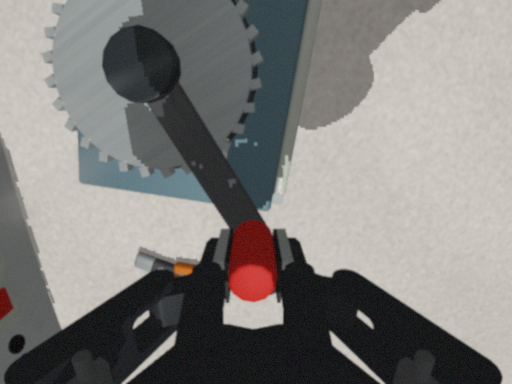

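View pics/s9b.png

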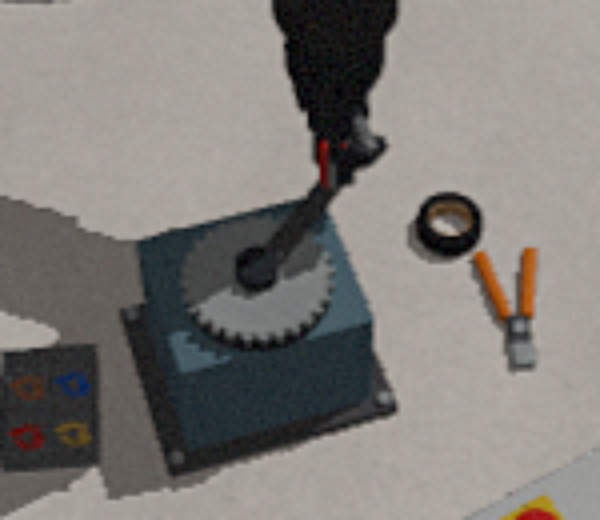

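The lever reads about 0.946 and is still. The knob (253,260) is held in the jaws, and the door edge at (295,130) lies flush with the housing. I'm handing in.

```bash
python3 -c "
from h import *
print(job_done());print(np.radians(lev()[0]-63.35),get_obs()['clock'],get_obs()['finger_gap'])"
```

```text
the job is handed in; nothing more can be done
None
the job is handed in; nothing more can be done
```

I pushed the guard door shut against its stop and pulled the lever round to the fourth click. I handed the job in with the gripper still holding the red knob at 80 N, roughly 20 s into the 69 s allowed. The hand-in gave no verdict, as expected.

- **Guard door:** the push force rose, dropped as the catch snapped, then climbed to about 16 N against the stop. The wrist picture afterwards showed the door parallel to its modelled shut position, and it still looked flush in the last picture.
- **Lever:** I saw the force drop at four teeth, near 0.20, 0.42, 0.64 and 0.86 rad. My last reading was 0.946 rad, worked out from the tool position and good to about 0.03 rad. That is inside the 0.85–1.06 window and short of the fifth click. It did not move over the last 0.4 s before my final pictures.
- **Grip:** the finger opening stayed at about 22 mm against the 24 mm knob.
- **Bystanders:** the cutters and tray were within 1 cm of their starting measurements. The tray was found only in the top camera. The network missed the tape, which I checked by eye only: it looked to be in its place. I did not re-measure the contactor, meter, jar or driver, but the arm never went low near them.
- **Disagreements:** the cameras differed by up to 1 cm on the lever axis. I used the wrist-camera value, and the knob radius held at 110 mm all the way round. The wrist force read about 3 to 5 N above the stated pull.

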